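# Close the tub that has its full set of bearings

### The job

The bearings are packed three to a tub: find the tub that already has its three and close it with a blue lid, pressed down until it snaps fully home. Only one of the two look-alike lids fits these tubs, so try them; the lid that is not used must lie flat on the counter, top side up. The tubs that are not complete stay open; keep all tubs and their bearings standing where they are, and leave the other things on the counter alone.

Things in the scene. Friction and masses are not known exactly. Their poses are not given: they have to be found in the camera images.
- tub_a: Round open white plastic tub, loose on the counter; the three are alike: 70 mm high, 97 mm across at the rim, 88 at the foot, wall 4, floor 5, 0.3 kg empty. A springy snap bead, 105 mm across, rings the outside 60 mm up. A wrong lid stops on the rim, its underside 70 mm above the tub's underside; the right one, snapped home, is at 55 mm. Origin: centre of the underside, z up.
- tub_b: Round open white plastic tub, loose on the counter; the three are alike: 70 mm high, 97 mm across at the rim, 88 at the foot, wall 4, floor 5, 0.3 kg empty. A springy snap bead, 105 mm across, rings the outside 60 mm up. A wrong lid stops on the rim, its underside 70 mm above the tub's underside; the right one, snapped home, is at 55 mm. Origin: centre of the underside, z up.
- tub_c: Round open white plastic tub, loose on the counter; the three are alike: 70 mm high, 97 mm across at the rim, 88 at the foot, wall 4, floor 5, 0.3 kg empty. A springy snap bead, 105 mm across, rings the outside 60 mm up. A wrong lid stops on the rim, its underside 70 mm above the tub's underside; the right one, snapped home, is at 55 mm. Origin: centre of the underside, z up.
- lid_1: Round blue snap lid, skirt down on the counter; the two look alike from above: 114 mm across, 19 high, 0.12 kg; grip bar across the top 66 mm long (lid x), 16 wide (lid y), from 19 to 49 mm above the underside. One (unmarked) has a lip too narrow for these tubs; the other goes over the rim and snaps home under a straight push of 10 to 15 N. Origin: centre of the underside, z up.
- lid_2: Round blue snap lid, skirt down on the counter; the two look alike from above: 114 mm across, 19 high, 0.12 kg; grip bar across the top 66 mm long (lid x), 16 wide (lid y), from 19 to 49 mm above the underside. One (unmarked) has a lip too narrow for these tubs; the other goes over the rim and snaps home under a straight push of 10 to 15 N. Origin: centre of the underside, z up.
- bearing_1: Ball bearing, 35 mm across and 11 mm thick, 45 g, dark steel with a black seal, lying flat in a tub. Of the four, three lie side by side in one tub and the fourth lies alone in another; the third tub is empty. Which tub is which changes. Origin: centre of its underside.
- bearing_2: Ball bearing, 35 mm across and 11 mm thick, 45 g, dark steel with a black seal, lying flat in a tub. Of the four, three lie side by side in one tub and the fourth lies alone in another; the third tub is empty. Which tub is which changes. Origin: centre of its underside.
- bearing_3: Ball bearing, 35 mm across and 11 mm thick, 45 g, dark steel with a black seal, lying flat in a tub. Of the four, three lie side by side in one tub and the fourth lies alone in another; the third tub is empty. Which tub is which changes. Origin: centre of its underside.
- bearing_4: Ball bearing, 35 mm across and 11 mm thick, 45 g, dark steel with a black seal, lying flat in a tub. Of the four, three lie side by side in one tub and the fourth lies alone in another; the third tub is empty. Which tub is which changes. Origin: centre of its underside.
- carton: Bystander: closed cardboard carton, 120 x 85 x 70 mm. Origin: centre of its underside.
- wrench: Bystander: steel wrench, 200 mm long, lying along its own x. Origin: centre of its underside.
- bin: Bystander: open blue plastic bin, 150 x 100 x 75 mm, with pipe fittings in it. Origin: centre of its underside.
- air_cylinder: Bystander: aluminium air cylinder with square grey end caps, 172 mm long along its x, 44 mm high. Origin: under its middle, at counter level.
Things that resemble listed ones, but are neither listed nor needed, are in the scene too. What is shaped like the tub_b but pink or red is not meant.

How it is judged:
By the outcome, as a careful person would: the job done as asked, in the order asked, and still so for the second after the job is handed in, with the robot touching nothing.
It also fails if it takes over 61 s, if anything falls off the work surface, if the arm or the gripper's body presses on something with over 40 N, if the wrist force passes 120 N, or if a joint passes its speed limit or range.

### The arm

A 6-joint arm with a two-finger parallel gripper is mounted at the origin on the work surface. World frame = base frame: x ahead of the robot, y to its left, z up, the work surface at z = 0. Lengths are in m, angles in rad, forces in N, time in s.
With the tool pointing down it reaches from about 0.275 to 0.825 m from the base axis. Payload 4.9 kg.
Tool frame: the origin (TCP) lies at the very end of the fingers, on their centre line; the grasp point (between the pads) lies 19 mm behind it; z points along the fingers, y is the direction in which the jaws open and shut (so a half turn about z gives the same grasp; the last joint's range is limited). The gripper opens to 85 mm and grips with 20 to 120 N. Pads are 22 mm wide; open, the fingers measure 114 mm over their backs; the gripper's body (76 mm by 85 mm) begins 54 mm behind the grasp point. The pads swing forward as they close: fully open they stand 13 mm farther back than shut.
Start: joints at [-1.399, 0.326, -0.193, 1.052, 0, 1.437], TCP at [0.166, -0.524, 0.231] pointing down, gripper open.
Joint ranges: [-2.65, 2.65], [-0.97, 1.79], [-1.3, 1.35], [-1.93, 2.1], [-1.47, 1.37], [-3.14, 3.14]. Speed limits (rad/s): [2.57, 2.57, 3.14, 3.14, 3.14, 3.14].

### API

Orientations are given as a unit quaternion [w, x, y, z].
In Python, from bench import readout, imaging, robot gives the robot as it stands.
- The arm moves only by the tool play_rows, never from a script. Its argument "increments" is one flat list of numbers, 5 for each row, row after row: the shift along the world's x, y, z in mm, then the turn about the world's z in degrees, then the opening, from 0 (shut) to 1 (fully open). A call has 1 to 20 rows; each row shifts and turns the pose as measured when the row begins; what a row does not reach is not made up. A row lasts 1/8 s, in which the tool goes at most 62.5 mm and 10.7 degrees, less where a joint would pass 70% of its speed; a pose out of reach is approached as far as the arm can. A call with a gripper value outside its range is refused whole. The fingers move at their own pace and stop on an object; the grip force is fixed at half the most. Time passes only in rows, so rows that do not move let the fingers close. It gives the time, the measured TCP pose, the force and the opening at its end, in the units of the state.
- readout.observe(): the state, without advancing time (a new reading comes with each control period).
- imaging.camera(name): name is "side" or "top"; returns the picture (480x640x3 uint8, red, green, blue); there is no depth.
- imaging.calibration(name): a dict with "camera_matrix" (3x3 intrinsics, pixels), "distortion" ([k1, k2, p1, p2, k3] as OpenCV has them; the pictures are not rectified), "R" (3x3) and "t" (3): a world point X has camera coordinates R X + t. Camera axes: x right, y down, z forward; pixel columns grow to the right and rows downward; lengths in m; the calibration is good to about 2 mm. A picture is of the moment at which its call begins. calibration takes no time and is no camera call.
- robot.sign_off(): hands the job in, once; it reports no verdict.
Trained networks look in the newest picture that a camera, given by its name, has taken for a name from the list of things; names that differ only in an ending like _2 or _b are one class to them, and where a whole thing is asked for, a point or a joint stands for the part that bears it (a point fixed in the world has none). Each returns a list of dicts, best first, with "confidence" (0 to 1); they miss things now and then, are a little off and sometimes report something else, mostly with a low value. They report only what shows in the picture. A call takes as long as a camera call. They do not tell look-alikes from the thing itself.
- imaging.silhouettes(camera, query): "region" (480x640 bool, what is visible of it) and "uv" ([column, row] in pixels, amid what is visible of it).
- imaging.tip_of(camera, query): "uv" ([column, row] in pixels: a listed point, or the origin of a listed thing).
The state is a dict: "t": time; "joints": joint angles; "joint_velocities": joint speeds; "tau": joint torques, N m; "tool_pos": TCP position; "tcp_rot": TCP orientation; "ft_force": force on the tool from outside, world axes, zero at the start; "moment": the same for the moment, N m; "opening": finger opening in m.
Only numpy, scipy, OpenCV 4.12 (cv2) and the standard library are available. Lean on these libraries where they do the work, as an engineer would, in place of code of your own. Each camera call takes 0.05 s, during which the arm holds its last target.

## Working session

There is one attempt and no reset: what is moved stays moved. The work goes in short steps, Python scripts to look and compute and a tool call to move; the robot and the scene stay as the last step left them, time stands still between calls to the robot, and variables do not carry over. Pictures are saved under pics/ and viewed, and the job is handed in when it is done.

Besides the shell and the picture viewer there is one more tool, called after "Request:" as name(argument=value, ...), one argument or row to a line, values as JSON. play_rows: Moves the arm, as the interface text tells. Its arguments: {"type":"object","properties":{"increments":{"type":"array"}},"required":["increments"]}

```bash
ls; mkdir -p pics
python3 - <<'E'
from bench import readout, imaging, robot
import cv2
for n in("top","side"):
    im=imaging.camera(n); cv2.imwrite(f"pics/{n}0.png",im[:,:,::-1])
    c=imaging.calibration(n); print(n,c)
print(readout.observe())
E
```

```text
pics
top {'camera_matrix': array([[609.82876686,   0.        , 323.00733398],
       [  0.        , 609.82876686, 230.31287438],
       [  0.        ,   0.        ,   1.        ]]), 'distortion': array([-0.08123813,  0.        ,  0.        ,  0.        ,  0.        ]), 'R': array([[-0.10767349, -0.99417964, -0.00364046],
       [-0.97184995,  0.10602552, -0.21039549],
       [ 0.2095569 , -0.01911603, -0.97760958]]), 't': array([0.04716123, 0.58325155, 1.34660736])}
side {'camera_matrix': array([[625.2168115 ,   0.        , 328.02722145],
       [  0.        , 625.2168115 , 247.26240234],
       [  0.        ,   0.        ,   1.        ]]), 'distortion': array([-0.05566584,  0.        ,  0.        ,  0.        ,  0.        ]), 'R': array([[ 0.98656976, -0.16237212, -0.01775958],
       [-0.13288939, -0.73466715, -0.66528534],
       [ 0.09497641,  0.65871046, -0.74637793]]), 't': array([-0.59024072,  0.10150841,  1.46577738])}
{'t': 0.1, 'joints': array([-1.39920102e+00,  3.26855569e-01, -1.93471163e-01,  1.05199874e+00,
       -3.60665874e-05,  1.43663371e+00]), 'joint_velocities': array([-0.00124815, -0.00137523,  0.00166912,  0.00109161,  0.00105114,
        0.00128089]), 'tau': array([ 1.05912342e-03, -4.44238544e+01,  2.63037908e+01,  7.91807746e-03,
       -1.25687225e-04,  8.92550162e-06]), 'tool_pos': array([ 0.1654903 , -0.52397343,  0.23059269]), 'tcp_rot': array([-7.64100231e-04,  9.88336463e-01,  1.52284112e-01, -3.23392826e-05]), 'ft_force': array([-0.5589761 ,  0.60786455,  1.08511532]), 'moment': array([-0.05106583, -0.01144838,  0.02573328]), 'opening': 0.08545940029818921}
```

View pics/top0.png

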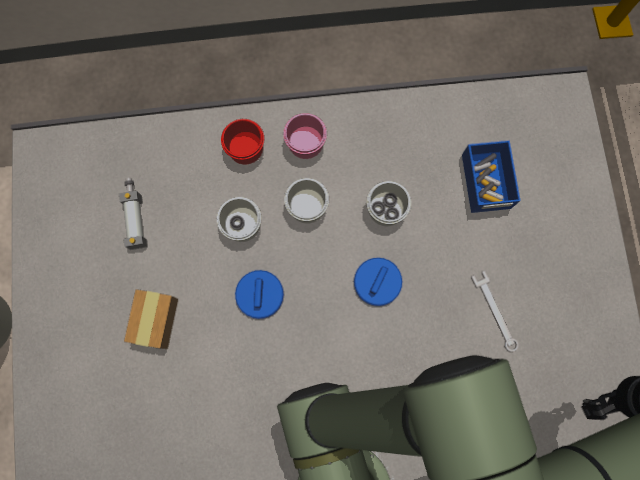

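View pics/side0.png

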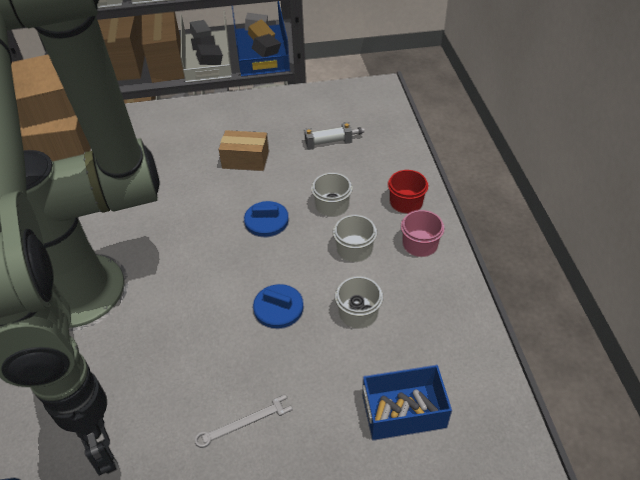

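The top view shows three white tubs: one bearing at (239,219), empty at (306,200), and three bearings at (388,203). The blue lids are at (259,294) and (378,282). The look-alikes are the red tub at (242,140), the pink tub at (305,135) and the blue bin at (490,176). I choose the white tub at (388,203), and I'll check it in a crop and measure.

```bash
cat > h.py <<'E'
import numpy as np, cv2
from scipy.optimize import minimize
from bench import readout, imaging, robot
C={n:imaging.calibration(n) for n in("top","side")}
def proj(n,P):
    c=C[n]; r,_=cv2.Rodrigues(c["R"])
    return cv2.projectPoints(np.asarray(P,float).reshape(-1,3),r,c["t"],c["camera_matrix"],c["distortion"])[0].reshape(-1,2)
def ray(n,uv,z):
    c=C[n]; p=cv2.undistortPoints(np.array([[uv]],float),c["camera_matrix"],c["distortion"])[0,0]
    d=c["R"].T@np.array([p[0],p[1],1]); o=-c["R"].T@c["t"]
    return o+d*(z-o[2])/d[2]
a=np.linspace(0,2*np.pi,40,endpoint=False)
def ring(r,z): return np.c_[r*np.cos(a),r*np.sin(a),0*a+z]
TUB=np.r_[ring(.044,0),ring(.0525,.06),ring(.0485,.07)]
LID=np.r_[ring(.057,0),ring(.057,.019)]
def bar(yaw):
    P=np.array([[sx*.033,sy*.008,z] for sx in(-1,1) for sy in(-1,1) for z in(.019,.049)])
    c,s=np.cos(yaw),np.sin(yaw); return P@np.array([[c,s,0],[-s,c,0],[0,0,1]])
S=8
def fill(n,parts,off,box):
    m=np.zeros(((box[3]-box[1])*S,(box[2]-box[0])*S),np.uint8)
    for P in parts:
        q=(proj(n,P+off)-[box[0],box[1]]+.5)*S
        cv2.fillConvexPoly(m,cv2.convexHull(np.round(q).astype(np.int32)),255)
    return cv2.resize(m,(box[2]-box[0],box[3]-box[1]),interpolation=cv2.INTER_AREA)/255.
def fit(regs,kind,x0,z=0.,yaw=None):
    """regs: {cam:mask}; x0 initial xy ; returns xy(,yaw), mean IoU"""
    bs={}
    for n,m in regs.items():
        ys,xs=np.nonzero(m); bs[n]=(xs.min()-15,ys.min()-15,xs.max()+16,ys.max()+16)
    def f(p):
        parts=[TUB] if kind=="tub" else [LID,bar(p[2])]
        e=0
        for n,m in regs.items():
            b=bs[n]; mm=m[b[1]:b[3],b[0]:b[2]].astype(float)
            g=fill(n,parts,np.array([p[0],p[1],z]),b); e+=np.abs(mm-g).sum()/mm.sum()
        return e/len(regs)
    x=list(x0[:2])+([yaw] if kind=="lid" else [])
    sx=np.array([x]+[[x[j]+((.01 if j<2 else .3) if j==i else 0) for j in range(len(x))] for i in range(len(x))])
    r=minimize(f,x,method="Nelder-Mead",options=dict(initial_simplex=sx,xatol=1e-5,fatol=1e-5))
    return r.x,r.fun
E
python3 - <<'E'
from h import *
R={}
for n in("top","side"):
    im=imaging.camera(n)[:,:,::-1].copy()
    for q,z in(("tub_a",.035),("lid_1",.012)):
        for d in imaging.silhouettes(n,q):
            print(n,q,round(d["confidence"],2),np.round(d["uv"]),d["region"].sum(),ray(n,d["uv"],z)[:2].round(3))
            R.setdefault((n,q),[]).append(d["region"])
    np.savez(f"m_{n}.npz",tub=np.array(R.get((n,"tub_a"))),lid=np.array(R.get((n,"lid_1"))))
    cv2.imwrite(f"pics/c_{n}.png",cv2.resize(im[120:340,200:420] if n=="top" else im[160:360,220:420],None,fx=2.7,fy=2.7,interpolation=cv2.INTER_CUBIC))
E
```

```text
top tub_a 0.91 [305. 196.] 1527 [0.677 0.016]
top tub_a 0.75 [304. 135.] 1536 [0.833 0.003]
top tub_a 0.71 [241. 140.] 1541 [0.838 0.158]
top tub_a 0.56 [240. 217.] 1455 [0.645 0.175]
top tub_a 0.55 [388. 199.] 1159 [ 0.649 -0.18 ]
top lid_1 0.89 [378. 283.] 1906 [ 0.457 -0.131]
top lid_1 0.7 [261. 296.] 1816 [0.456 0.144]
side tub_a 0.87 [357. 297.] 1758 [ 0.639 -0.16 ]
side tub_a 0.82 [332. 192.] 1435 [0.641 0.185]
side tub_a 0.71 [421. 231.] 1616 [0.83 0.01]
side tub_a 0.61 [245. 147.] 1730 [0.431 0.411]
side tub_a 0.6 [406. 188.] 1419 [0.832 0.166]
side tub_a 0.57 [356. 239.] 1662 [0.671 0.011]
side lid_1 0.96 [268. 218.] 1238 [0.468 0.144]
side lid_1 0.57 [277. 307.] 1774 [ 0.459 -0.14 ]
```

View pics/c_top.png

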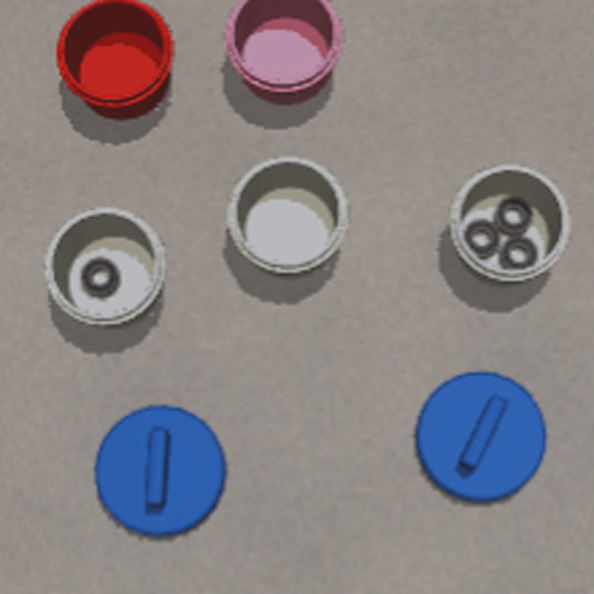

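View pics/c_side.png

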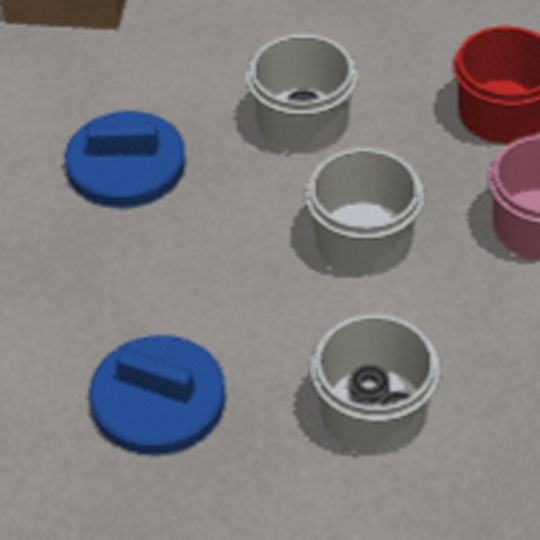

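```bash
cat > meas.py <<'E'
from h import *
import sys
tag=sys.argv[1]
ims={n:imaging.camera(n) for n in("top","side")}
def blue(im,n,xy,z=0):
    h=cv2.cvtColor(im,cv2.COLOR_RGB2HSV); m=cv2.inRange(h,(100,130,30),(125,255,255))
    k,l,st,ce=cv2.connectedComponentsWithStats(m)
    u=proj(n,[[xy[0],xy[1],z+.02]])[0]; i=1+np.argmin(np.linalg.norm(ce[1:]-u,axis=1)+1e3*(st[1:,4]<300)); return l==i
res={}
def seg(uv0,uv1): 
    s=.375
    A=ray("top",uv0,.049);B=ray("top",uv1,.049); return A,B
k=1/2.7
y={}
for nm,xy,p,q in(("R",(.457,-.135),(500,397),(467,468)),("L",(.458,.144),(158,430),(155,507))):
    A,B=seg((200+p[0]*k,120+p[1]*k),(200+q[0]*k,120+q[1]*k))
    yaw=np.arctan2(*(A-B)[[1,0]]); L=np.linalg.norm(A-B)
    print(nm,"bar mid",((A+B)/2)[:2].round(4),"yaw",np.degrees(yaw).round(1),"len",L.round(4))
    for cams in(("top",),("side",),("top","side")):
        x,e=fit({n:blue(ims[n],n,xy) for n in cams},"lid",xy,0,yaw); print("  ",cams,x[:2].round(4),np.degrees(x[2]).round(1),round(e,3))
    res[nm]=(x[:2],yaw)
M={n:np.load(f"m_{n}.npz")["tub"] for n in ims}
ti={"top":4,"side":0}
for cams in(("top",),("side",),("top","side")):
    x,e=fit({n:M[n][ti[n]] for n in cams},"tub",(.645,-.17)); print("tub",cams,x.round(4),round(e,3))
for n in ims:
    im=cv2.resize(ims[n][:,:,::-1],None,fx=4,fy=4,interpolation=cv2.INTER_CUBIC)
    def pl(P): cv2.polylines(im,[np.int32((proj(n,P)+.5)*4)],True,(0,255,255),1)
    o=np.array([*x,0]); pl(ring(.0525,.06)+o);pl(ring(.0485,.07)+o);pl(ring(.044,0)+o)
    for nm in res:
        o=np.array([*res[nm][0],0]); pl(ring(.057,.019)+o); b=bar(res[nm][1])+o; pl(b[[1,3,7,5]])
    c=im[4*170:4*320,4*230:4*420] if n=="top" else im[4*190:4*340,4*230:4*390]
    cv2.imwrite(f"pics/ov_{n}_{tag}.png",c)
E
python3 meas.py 1
```

```text
R bar mid [ 0.4576 -0.1317] yaw -31.9 len 0.0673
   ('top',) [ 0.4604 -0.132 ] -34.4 0.048
   ('side',) [ 0.4612 -0.1315] -43.4 0.077
   ('top', 'side') [ 0.4609 -0.1314] -35.2 0.064
L bar mid [0.4571 0.1473] yaw -7.2 len 0.0654
   ('top',) [0.4605 0.1494] -8.4 0.054
   ('side',) [0.4615 0.15  ] -3.7 0.092
   ('top', 'side') [0.4609 0.1492] -23.1 0.074
tub ('top',) [ 0.6361 -0.1739] 0.404
tub ('side',) [ 0.638  -0.1758] 0.15
tub ('top', 'side') [ 0.637  -0.1746] 0.291
```

View pics/ov_top_1.png

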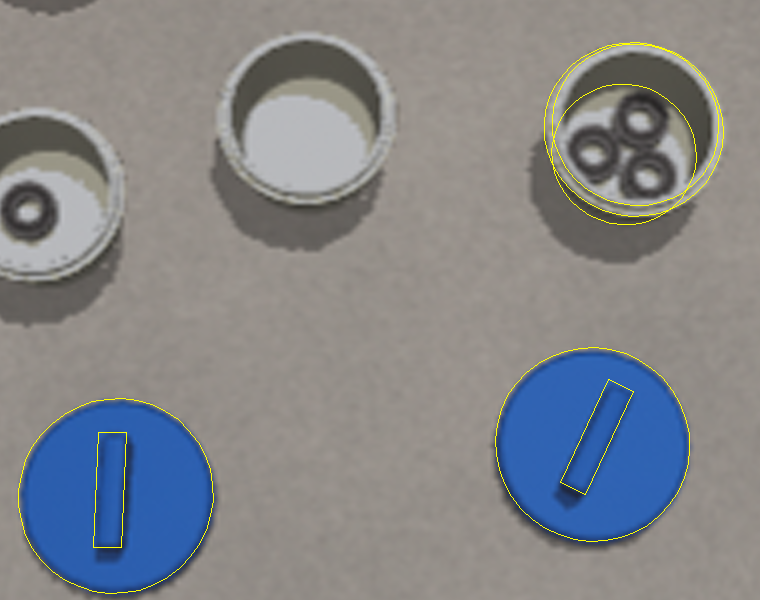

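View pics/ov_side_1.png

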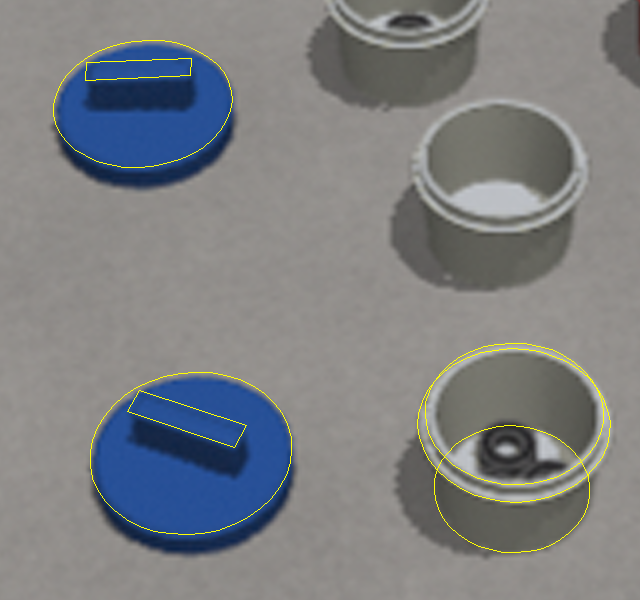

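```bash
cat > tub.py <<'E'
from h import *
import sys
from scipy.ndimage import map_coordinates
def tubfit(ims,x0):
    G={n:cv2.GaussianBlur(ims[n],(0,0),.7).astype(float) for n in ims}
    def score(p,cams):
        s=0
        for n in cams:
            o=np.array([*p,0]); out=proj(n,ring(.0540,.06)+o); inn=proj(n,ring(.0510,.06)+o)
            g=G[n].mean(2)
            v=lambda q: map_coordinates(g,[q[:,1],q[:,0]],order=1)
            s+=np.mean(np.clip(v(inn)-v(out),-30,60))
        return s/len(cams)
    for cams in(("top",),("side",),("top","side")):
        best=max(((score((x0[0]+i*.0005,x0[1]+j*.0005),cams),x0[0]+i*.0005,x0[1]+j*.0005) for i in range(-16,17) for j in range(-16,17)))
        print(cams,np.round(best,4))
    return best
if __name__=="__main__":
    ims={n:imaging.camera(n) for n in("top","side")}
    b=tubfit(ims,(.637,-.1746))
    T=[]
    for n,(u,v) in(("top",(388,203)),("side",(358,303))):
        im=cv2.resize(ims[n][v-35:v+35,u-35:u+35,::-1],None,fx=5,fy=5,interpolation=cv2.INTER_CUBIC)
        for r,z in((.0525,.06),(.044,0)):
            cv2.polylines(im,[np.int32((proj(n,ring(r,z)+[b[1],b[2],0])+.5-[u-35,v-35])*5)],True,(0,255,255),1)
        T.append(im)
    cv2.imwrite("pics/tub_%s.png"%sys.argv[1],np.hstack(T))
E
python3 tub.py 1
```

```text
('top',) [22.5603  0.6365 -0.1761]
('side',) [18.0505  0.6385 -0.1746]
('top', 'side') [18.8984  0.6375 -0.1751]
```

View pics/tub_1.png

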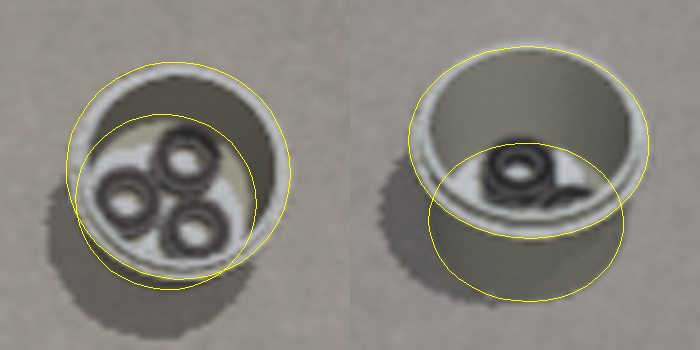

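The crops confirm it: the white tub at top (388,203) holds the three bearings, and it sits at about (0.6375, -0.175). I'll try the nearer lid first, at top (378,282), which is about (0.461, -0.1315) with the bar at about -33°.

Request:
play_rows(
  increments=[23,31,-3,10,1,23,31,-3,10,1,23,31,-3,10,1,23,31,-3,10,1,23,31,-3,10,1,23,31,-3,10,1,23,31,-3,10,1,23,31,-3,10,1,23,31,-3,10,1,23,31,-3,10,1,23,31,-3,10,1,23,31,-3,10,1,15,20,-3,10,1,0,0,0,0,1,0,0,0,0,1],
)

```text
t: 2.48
tool_pos: [0.4647, -0.1216, 0.1931]
tcp_rot: [0.003, 0.245, 0.969, 0.002]
ft_force: [-0.8, -0.2, 0.0]
opening: 0.085
```

```bash
cat > st.py <<'E'
from h import *
s=readout.observe(); w,x,y,z=s["tcp_rot"]
print("t",round(s["t"],2),"pos",(s["tool_pos"]*1000).round(1),"yaw",np.degrees(2*np.arctan2(y,x)).round(1),"tilt",np.round([w,z],4),"F",s["ft_force"].round(1),"M",s["moment"].round(2),"open",(s["opening"]*1000).round(1),"j",s["joints"].round(2))
E
python3 st.py
```

```text
Traceback (most recent call last):
  File "st.py", line 3, in <module>
    print("t",round(s["t"],2),"pos",(s["tool_pos"]*1000).round(1),"yaw",np.degrees(2*np.arctan2(y,x)).round(1),"tilt",np.round([w,z],4),"F",s["ft_force"].round(1),"M",s["moment"].round(2),"open",(s["opening"]*1000).round(1),"j",s["joints"].round(2))
                                                                                                                                                                                                   ^^^^^^^^^^^^^^^^^^^^^^^^^
AttributeError: 'float' object has no attribute 'round'
```

Request:
play_rows(
  increments=[-4,-10,-30,-4.5,1,0,0,-30,0,1,0,0,-30,0,1,0,0,-15,0,1,0,0,0,0,1],
)

```text
t: 3.1
tool_pos: [0.4588, -0.1373, 0.0871]
tcp_rot: [0.005, 0.292, 0.956, 0.0]
ft_force: [0.4, -0.0, 0.0]
opening: 0.0852
```

```bash
sed -i 's/(s\["opening"\]\*1000).round(1)/round(float(s["opening"])*1000,1)/' st.py; python3 st.py
cat > pic.py <<'E'
from h import *
import sys
tag=sys.argv[1]; xyz=[float(v) for v in sys.argv[2:5]]
T=[]
for n in("top","side"):
    im=imaging.camera(n)[:,:,::-1]; u,v=np.int32(proj(n,[xyz])[0]); u=np.clip(u,50,589);v=np.clip(v,50,429)
    T.append(cv2.resize(im[v-50:v+50,u-50:u+50],(400,400),interpolation=cv2.INTER_CUBIC))
cv2.imwrite(f"pics/p_{tag}.png",np.hstack(T))
E
python3 pic.py a .461 -.1315 .04
```

```text
t 3.1 pos [ 458.8 -137.3   87.1] yaw 146.0 tilt [0.005  0.0005] F [ 0.4 -0.   0. ] M [-0.02  0.03 -0.  ] open 85.2 j [-0.45  0.35 -0.58  0.63  0.    0.15]
```

View pics/p_a.png

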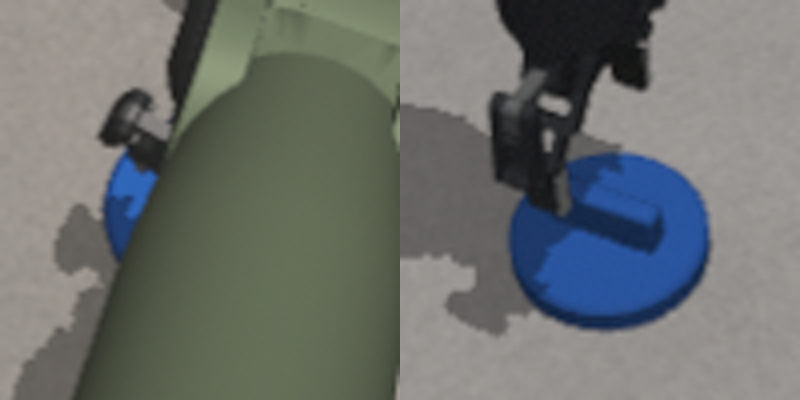

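The side view shows the open jaws straddling the bar (side crop centre), slightly off towards -y. I'll correct that and go down.

Request:
play_rows(
  increments=[1,5,-20,1,1,1,1,-20,0,1,0,0,-15,0,1,0,0,-5,0,1,0,0,0,0,1],
)

```text
t: 3.82
tool_pos: [0.4663, -0.1348, 0.0325]
tcp_rot: [0.012, 0.285, 0.958, -0.001]
ft_force: [-0.4, 1.3, 0.4]
opening: 0.0854
```

Request:
play_rows(
  increments=[-4,2,-5,0,1,0,0,-2,0,1,0,0,0,0,1],
)

```text
t: 4.2
tool_pos: [0.4631, -0.1333, 0.0266]
tcp_rot: [0.013, 0.285, 0.958, -0.001]
ft_force: [-0.1, 0.7, -0.2]
opening: 0.0855
```

```bash
python3 st.py
```

```text
t 4.2 pos [ 463.1 -133.3   26.6] yaw 146.9 tilt [ 0.013  -0.0007] F [-0.1  0.7 -0.2] M [ 0.03  0.07 -0.01] open 85.5 j [-0.44  0.44 -0.65  0.46  0.    0.14]
```

Request:
play_rows(
  increments=[0,0,0,0,0.7,0,0,0,0,0.5,0,0,0,0,0.3,0,0,0,0,0.1,0,0,0,0,0,0,0,0,0,0,0,0,0,0,0,0,0,0,0,0],
)

```text
t: 5.2
tool_pos: [0.4636, -0.1334, 0.0272]
tcp_rot: [0.013, 0.285, 0.958, -0.001]
ft_force: [-0.1, 0.6, 0.8]
opening: 0.015
```

```bash
python3 st.py;python3 pic.py b .461 -.1315 .04
```

```text
t 5.2 pos [ 463.6 -133.4   27.2] yaw 146.9 tilt [ 0.0134 -0.0009] F [-0.1  0.6  0.8] M [-0.05  0.07 -0.01] open 15.0 j [-0.43  0.44 -0.65  0.46  0.    0.14]
```

View pics/p_b.png

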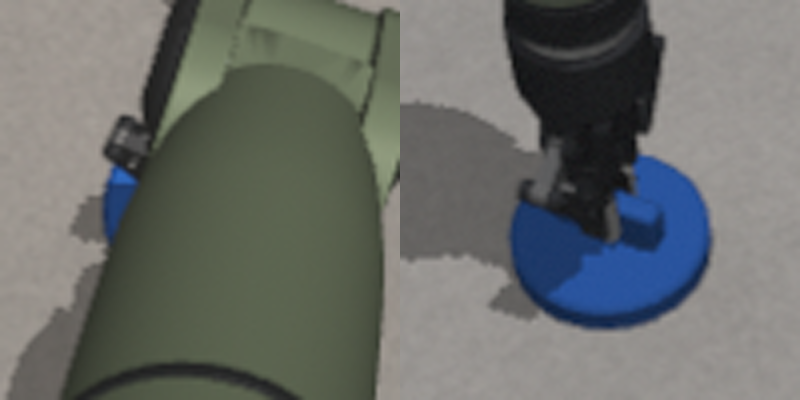

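The bar is gripped (opening 15 mm). I'll lift it and carry it over the tub.

Request:
play_rows(
  increments=[0,0,10,0,0,0,0,25,0,0,0,0,30,0,0,0,0,30,0,0,0,0,25,0,0,15,-4,0,0,0,22,-5,0,0,0,22,-5,0,0,0,22,-5,0,0,0,22,-5,0,0,0,22,-5,0,0,0,22,-5,0,0,0,15,-5,0,0,0,5,-2,0,0,0,0,0,0,0,0,0,0,0,0,0],
)

```text
t: 7.3
tool_pos: [0.6307, -0.1733, 0.157]
tcp_rot: [0.011, 0.285, 0.958, -0.0]
ft_force: [-0.4, 0.5, -1.3]
opening: 0.0149
```

```bash
python3 st.py;python3 pic.py c .6375 -.175 .1
```

```text
t 7.3 pos [ 630.7 -173.3  157. ] yaw 146.9 tilt [ 0.0114 -0.0002] F [-0.4  0.5 -1.3] M [0.   0.02 0.04] open 14.9 j [-0.38  0.55 -0.03  0.96  0.    0.2 ]
```

View pics/p_c.png

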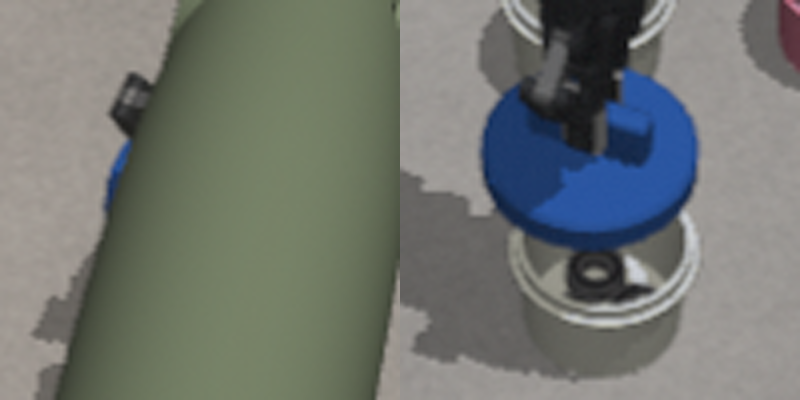

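The lid hangs level above the tub (side crop). I'll descend to just above the rim and check alignment.

Request:
play_rows(
  increments=[5,-2,-15,0,0,4,-2,-15,0,0,1,0,-10,0,0,0,0,0,0,0,0,0,0,0,0],
)

```text
t: 8.02
tool_pos: [0.6402, -0.1771, 0.113]
tcp_rot: [0.01, 0.285, 0.958, -0.0]
ft_force: [0.0, -0.0, -1.6]
opening: 0.0149
```

```bash
python3 st.py;cat > lidfit.py <<'E'
from h import *
import sys
s=readout.observe(); tz=float(sys.argv[1])/1000  # tcp height over lid underside
z=s["tool_pos"][2]-tz
im=imaging.camera("side")
h=cv2.cvtColor(im,cv2.COLOR_RGB2HSV); m=cv2.inRange(h,(100,130,30),(125,255,255))
k,l,st,ce=cv2.connectedComponentsWithStats(m)
x0=s["tool_pos"][:2]
u=proj("side",[[*x0,z+.019]])[0]; i=1+np.argmin(np.linalg.norm(ce[1:]-u,axis=1)+1e3*(st[1:,4]<300)); m=l==i
# robust: use front (lower) outline of lid: hull fill
pts=cv2.findContours(m.astype(np.uint8),cv2.RETR_EXTERNAL,cv2.CHAIN_APPROX_NONE)[0]
hull=cv2.convexHull(np.vstack(pts)); M=np.zeros_like(m,np.uint8); cv2.fillConvexPoly(M,hull,1)
for zz in (z-.003,z,z+.003):
    b=None
    def f(p):
        ys,xs=np.nonzero(M); bx=(xs.min()-15,ys.min()-15,xs.max()+16,ys.max()+16)
        g=fill("side",[LID],np.array([p[0],p[1],zz]),bx); mm=M[bx[1]:bx[3],bx[0]:bx[2]].astype(float)
        return np.abs(mm-g).sum()/mm.sum()
    r=minimize(f,x0,method="Nelder-Mead",options=dict(initial_simplex=[x0,x0+[.01,0],x0+[0,.01]],xatol=1e-5))
    print("z",round(zz*1000,1),"lid",(r.x*1000).round(1),"err",round(r.fun,3),"lid-tcp",((r.x-x0)*1000).round(1))
E
python3 lidfit.py 27.2; python3 pic.py d .6375 -.175 .09
```

```text
t 8.03 pos [ 640.2 -177.1  113. ] yaw 146.8 tilt [ 0.0103 -0.0001] F [ 0.  -0.  -1.6] M [ 0.03 -0.   -0.02] open 14.9 j [-0.38  0.61 -0.05  0.89  0.    0.2 ]
z 82.8 lid [ 639.5 -172.9] err 0.084 lid-tcp [-0.7  4.3]
z 85.8 lid [ 639.  -174.7] err 0.09 lid-tcp [-1.1  2.5]
z 88.8 lid [ 638.5 -176.8] err 0.096 lid-tcp [-1.7  0.4]
```

View pics/p_d.png

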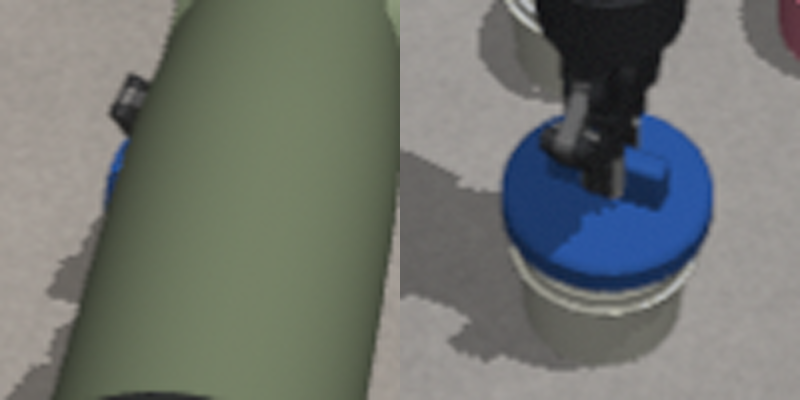

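By the side camera the lid is at (639, -174.7) and the tub at (638.5, -174.6), so they're aligned. I'll lower it gently.

Request:
play_rows(
  increments=[0,0,-6,0,0,0,0,-4,0,0,0,0,-3,0,0,0,0,0,0,0],
)

```text
t: 8.68
tool_pos: [0.6407, -0.1773, 0.1004]
tcp_rot: [0.011, 0.285, 0.958, -0.0]
ft_force: [-0.5, 0.5, -2.0]
opening: 0.0149
```

Request:
play_rows(
  increments=[0,0,-3,0,0,0,0,-2,0,0],
)

```text
t: 8.93
tool_pos: [0.6411, -0.1774, 0.0973]
tcp_rot: [0.012, 0.285, 0.958, -0.0]
ft_force: [-6.5, 3.4, 18.4]
opening: 0.0146
```

```bash
python3 st.py; python3 lidfit.py 27.2; python3 pic.py e .6375 -.175 .08
```

```text
t 8.93 pos [ 641.1 -177.4   97.3] yaw 146.9 tilt [ 0.0121 -0.0003] F [-6.5  3.4 18.4] M [ 0.41  1.43 -0.05] open 14.6 j [-0.38  0.62 -0.07  0.85  0.    0.2 ]
z 67.1 lid [ 639.9 -173.3] err 0.074 lid-tcp [-1.2  4.1]
z 70.1 lid [ 639.8 -175.2] err 0.078 lid-tcp [-1.3  2.2]
z 73.1 lid [ 639.5 -177.3] err 0.085 lid-tcp [-1.7  0.1]
```

View pics/p_e.png

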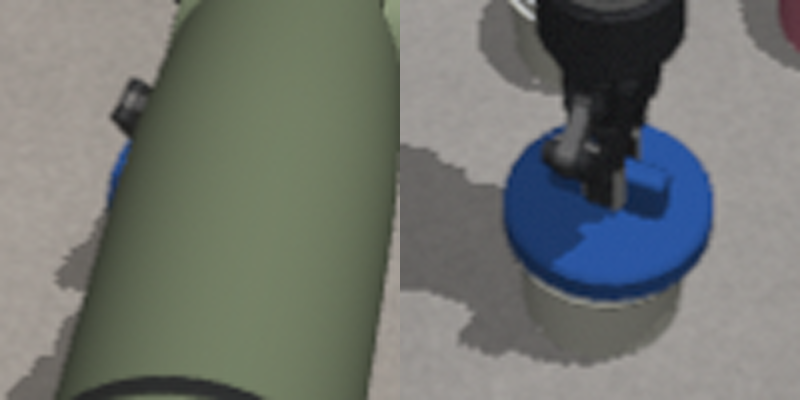

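It stops at rim height with 18 N, and the load is biased to the -x side. The lid may sit 1–3 mm too far +x, so before judging it wrong I'll retry shifted.

Request:
play_rows(
  increments=[0,0,3,0,0,-3,1,2,0,0,0,0,0,0,0],
)

```text
t: 9.45
tool_pos: [0.6381, -0.1764, 0.1027]
tcp_rot: [0.012, 0.285, 0.958, -0.0]
ft_force: [-0.5, 0.5, -0.9]
opening: 0.0149
```

Request:
play_rows(
  increments=[0,0,-2,0,0,0,0,-2,0,0,0,0,-2,0,0],
)

```text
t: 9.82
tool_pos: [0.6381, -0.1764, 0.0973]
tcp_rot: [0.013, 0.285, 0.958, -0.0]
ft_force: [-5.5, 1.8, 18.6]
opening: 0.0146
```

```bash
python3 st.py
```

```text
t 9.82 pos [ 638.1 -176.4   97.3] yaw 146.9 tilt [ 0.0125 -0.0004] F [-5.5  1.8 18.6] M [ 0.39  1.3  -0.05] open 14.6 j [-0.38  0.62 -0.08  0.85  0.    0.2 ]
```

Request:
play_rows(
  increments=[0,0,-2,0,0,0,0,-2,0,0],
)

```text
t: 10.07
tool_pos: [0.638, -0.1763, 0.0973]
tcp_rot: [0.013, 0.285, 0.958, -0.001]
ft_force: [-4.2, 2.3, 12.5]
opening: 0.0146
```

```bash
python3 st.py
```

```text
t 10.07 pos [ 638.  -176.3   97.3] yaw 146.9 tilt [ 0.0133 -0.0008] F [-4.2  2.3 12.5] M [ 0.29  1.13 -0.03] open 14.6 j [-0.38  0.62 -0.08  0.84  0.    0.2 ]
```

The height is the same (97.3, meaning the underside is 70 mm above the counter) at both positions. That's the "wrong lid stops on the rim" sign, so this lid goes back to its free spot and I try the other.

Request:
play_rows(
  increments=[0,0,15,0,0,0,0,25,0,0,-10,2,10,0,0,-22,5,0,0,0,-22,5,0,0,0,-22,5,0,0,0,-22,5,0,0,0,-22,5,0,0,0,-22,5,0,0,0,-20,5,0,0,0,-8,3,-15,0,0,0,0,-25,0,0,0,0,-25,0,0,0,0,0,0,0],
)

```text
t: 11.82
tool_pos: [0.4544, -0.1326, 0.0826]
tcp_rot: [0.012, 0.286, 0.958, -0.001]
ft_force: [0.9, 0.8, -1.5]
opening: 0.0147
```

```bash
python3 st.py; python3 lidfit.py 27.2; python3 pic.py f .461 -.13 .04
```

```text
t 11.82 pos [ 454.4 -132.6   82.6] yaw 146.8 tilt [ 0.0123 -0.0009] F [ 0.9  0.8 -1.5] M [ 0.01  0.03 -0.02] open 14.7 j [-0.44  0.34 -0.62  0.59  0.    0.14]
z 52.4 lid [ 452.9 -128.6] err 0.105 lid-tcp [-1.5  4. ]
z 55.4 lid [ 453.4 -130.7] err 0.111 lid-tcp [-1.1  1.9]
z 58.4 lid [ 452.7 -133.4] err 0.117 lid-tcp [-1.7 -0.8]
```

View pics/p_f.png

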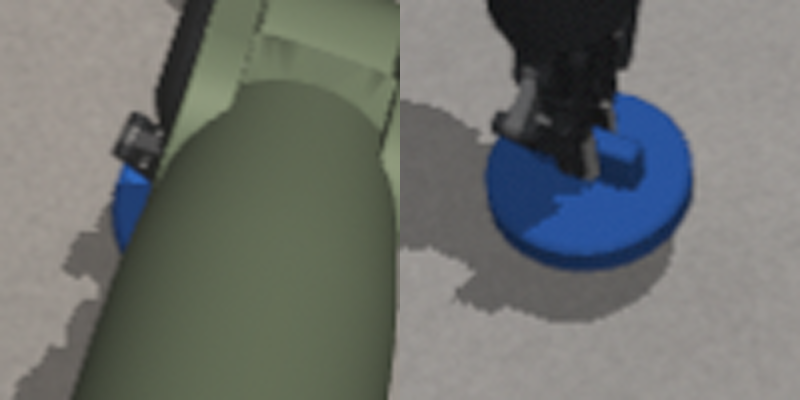

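The lid is held level over free counter (side crop centre). I'll lower it the remaining ~55 mm and release.

Request:
play_rows(
  increments=[0,0,-20,0,0,0,0,-18,0,0,0,0,-10,0,0,0,0,-4,0,0,0,0,0,0,0],
)

```text
t: 12.6
tool_pos: [0.4615, -0.1358, 0.0365]
tcp_rot: [0.02, 0.285, 0.958, -0.002]
ft_force: [-0.6, -0.5, -1.7]
opening: 0.0151
```

Request:
play_rows(
  increments=[0,0,-5,0,0,0,0,-3,0,0,0,0,-2,0,0,0,0,0,0,0],
)

```text
t: 13.1
tool_pos: [0.4627, -0.1363, 0.0276]
tcp_rot: [0.021, 0.285, 0.958, -0.002]
ft_force: [-1.5, 1.2, 4.2]
opening: 0.0147
```

```bash
python3 st.py
```

```text
t 13.1 pos [ 462.7 -136.3   27.6] yaw 146.8 tilt [ 0.0211 -0.0023] F [-1.5  1.2  4.2] M [ 0.25  0.65 -0.03] open 14.7 j [-0.44  0.43 -0.66  0.44  0.    0.14]
```

Request:
play_rows(
  increments=[0,0,0,0,0.3,0,0,0,0,0.6,0,0,0,0,1,0,0,0,0,1,0,0,10,0,1,0,0,30,0,1,0,0,60,0,1,0,0,60,0,1,0,0,0,0,1],
)

```text
t: 14.22
tool_pos: [0.4621, -0.1361, 0.1948]
tcp_rot: [0.022, 0.285, 0.958, -0.002]
ft_force: [-0.1, -0.0, -0.0]
opening: 0.0854
```

```bash
python3 st.py;python3 pic.py g .461 -.13 .02
```

```text
t 14.22 pos [ 462.1 -136.1  194.8] yaw 146.8 tilt [ 0.0215 -0.0023] F [-0.1 -0.  -0. ] M [ 0.01  0.03 -0.  ] open 85.4 j [-0.44  0.2  -0.47  0.86  0.    0.14]
```

View pics/p_g.png

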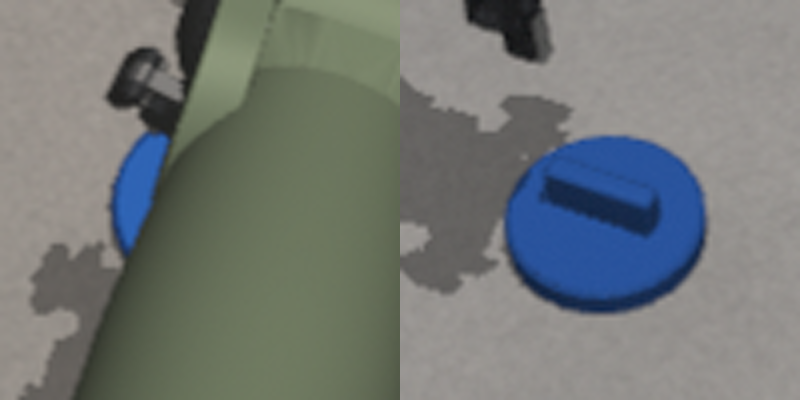

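The first lid lies flat, top up, at about (0.461, -0.135). Now to the second lid at about (0.461, 0.149), bar at about -7.5°.

Request:
play_rows(
  increments=[0,40,0,5,1,0,45,0,5,1,0,45,0,5,1,0,45,0,5,1,0,45,0,5,1,0,40,0,1,1,0,20,0,0,1,0,0,0,0,1],
)

```text
t: 15.32
tool_pos: [0.4483, 0.153, 0.1777]
tcp_rot: [0.006, 0.056, 0.998, 0.001]
ft_force: [-0.0, -0.1, 0.7]
opening: 0.0856
```

```bash
python3 st.py;python3 pic.py h .461 .15 .03
python3 - <<'E'
from h import *
for n in ("top",):
    im=imaging.camera(n); 
    cv2.imwrite("pics/top2.png",im[:,:,::-1])
E
```

```text
t 15.32 pos [448.3 153.  177.7] yaw 173.6 tilt [0.0056 0.0006] F [-0.  -0.1  0.7] M [-0.01  0.05 -0.02] open 85.6 j [ 0.17  0.22 -0.48  0.86 -0.    0.29]
```

View pics/p_h.png

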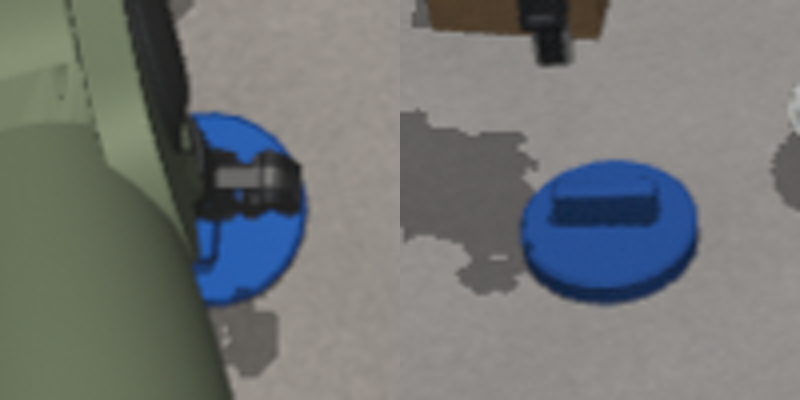

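View pics/top2.png

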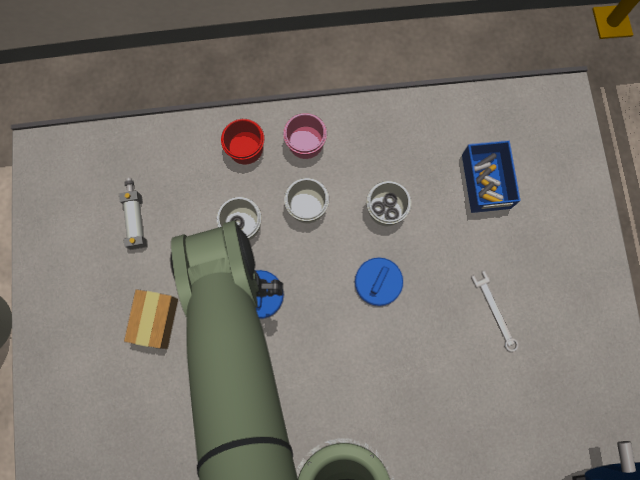

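The top view shows the chosen tub still at (388,203), the first lid at (379,282), and the jaws over the second lid. I'll re-measure the tub while it is unoccluded, then go down.

```bash
python3 tub.py 2
```

```text
('top',) [22.7201  0.6365 -0.1756]
('side',) [17.9857  0.638  -0.1746]
('top', 'side') [18.9671  0.6375 -0.1751]
```

Request:
play_rows(
  increments=[6,-2,-30,0,1,4,-2,-40,0,1,0,0,-30,0,1,0,0,-20,0,1,0,0,0,0,1],
)

```text
t: 16.2
tool_pos: [0.4621, 0.1426, 0.0571]
tcp_rot: [0.009, 0.062, 0.998, 0.001]
ft_force: [-0.9, 0.3, 0.2]
opening: 0.0855
```

```bash
python3 st.py
```

```text
t 16.2 pos [462.1 142.6  57.1] yaw 172.8 tilt [0.0091 0.0009] F [-0.9  0.3  0.2] M [ 0.01  0.07 -0.01] open 85.5 j [ 0.15  0.4  -0.61  0.55 -0.    0.27]
```

View pics/tub_2.png

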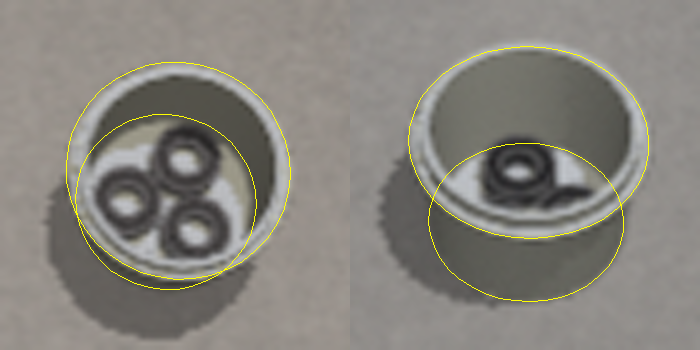

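Request:
play_rows(
  increments=[0,6,0,0,1,0,0,-15,0,1,-1,0,-10,0,1,0,0,-4,0,1,0,0,0,0,1],
)

```text
t: 16.82
tool_pos: [0.4631, 0.1487, 0.0286]
tcp_rot: [0.011, 0.063, 0.998, 0.001]
ft_force: [0.1, -0.6, -0.2]
opening: 0.0855
```

```bash
python3 st.py; python3 pic.py i .461 .15 .03
```

```text
t 16.82 pos [463.1 148.7  28.6] yaw 172.8 tilt [0.0112 0.0013] F [ 0.1 -0.6 -0.2] M [0.   0.06 0.03] open 85.5 j [ 0.16  0.44 -0.63  0.47 -0.    0.29]
```

View pics/p_i.png

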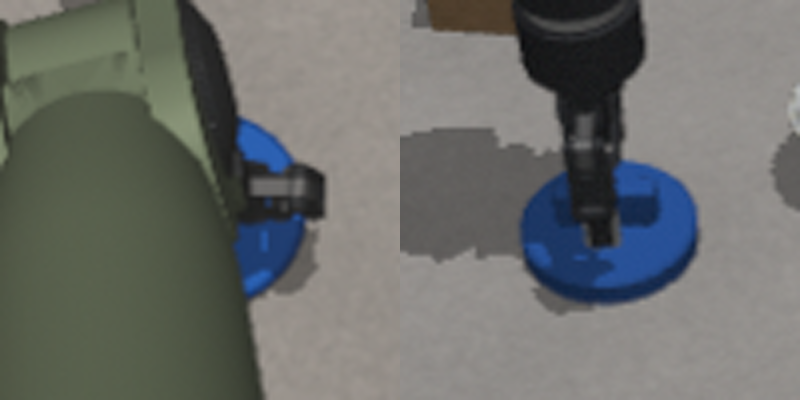

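The jaws straddle the middle of the second lid's bar (side crop). Closing.

Request:
play_rows(
  increments=[0,0,-1,0,0.7,0,0,0,0,0.5,0,0,0,0,0.3,0,0,0,0,0.1,0,0,0,0,0,0,0,0,0,0,0,0,0,0,0,0,0,0,0,0],
)

```text
t: 17.92
tool_pos: [0.4642, 0.1488, 0.0289]
tcp_rot: [0.012, 0.063, 0.998, 0.001]
ft_force: [0.8, -0.2, -0.0]
opening: 0.0148
```

```bash
python3 st.py; python3 lidfit.py 28
```

```text
t 17.93 pos [464.2 148.8  28.9] yaw 172.8 tilt [0.0124 0.0015] F [ 0.8 -0.2 -0. ] M [-0.06  0.08  0.05] open 14.8 j [ 0.16  0.44 -0.63  0.47 -0.    0.29]
z -2.1 lid [462.1 152.2] err 0.089 lid-tcp [-2.1  3.3]
z 0.9 lid [461.3 149.7] err 0.095 lid-tcp [-2.9  0.8]
z 3.9 lid [461.4 146.4] err 0.1 lid-tcp [-2.8 -2.4]
```

Request:
play_rows(
  increments=[0,0,10,0,0,0,0,25,0,0,0,0,35,0,0,0,0,35,0,0,0,0,25,0,0,8,-15,0,0,0,20,-37,0,0,0,20,-37,0,0,0,20,-37,0,0,0,20,-37,0,0,0,20,-37,0,0,0,20,-37,0,0,0,20,-37,0,0,0,10,-20,0,0,0,0,0,0,0,0],
)

```text
t: 19.85
tool_pos: [0.6195, -0.1635, 0.1544]
tcp_rot: [0.006, 0.065, 0.998, 0.002]
ft_force: [-0.7, 0.3, -1.0]
opening: 0.0148
```

```bash
python3 st.py; python3 pic.py j .6375 -.175 .09
```

```text
t 19.85 pos [ 619.5 -163.5  154.4] yaw 172.6 tilt [0.0058 0.0015] F [-0.7  0.3 -1. ] M [ 0.02  0.04 -0.  ] open 14.8 j [-0.38  0.54 -0.06  0.96  0.01 -0.25]
```

View pics/p_j.png

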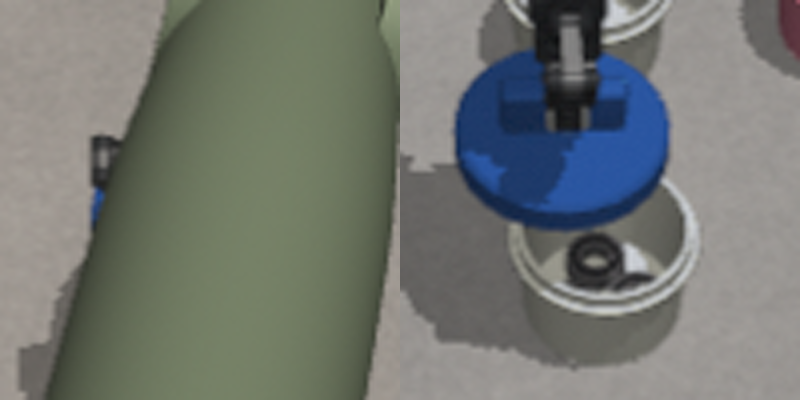

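Request:
play_rows(
  increments=[10,-6,-10,0,0,9,-5,-12,0,0,2,-1,-10,0,0,0,0,-6,0,0,0,0,0,0,0],
)

```text
t: 20.58
tool_pos: [0.6397, -0.171, 0.1126]
tcp_rot: [0.004, 0.062, 0.998, 0.003]
ft_force: [-0.8, -0.7, -1.3]
opening: 0.0148
```

```bash
python3 st.py; python3 lidfit.py 28.9; python3 pic.py k .6375 -.175 .09
```

```text
t 20.57 pos [ 639.7 -171.   112.6] yaw 172.9 tilt [0.0039 0.0026] F [-0.8 -0.7 -1.3] M [ 0.   -0.04 -0.01] open 14.8 j [-0.38  0.62 -0.04  0.91  0.01 -0.25]
z 80.7 lid [ 638.  -169.1] err 0.066 lid-tcp [-1.6  2. ]
z 83.7 lid [ 636.8 -171.5] err 0.072 lid-tcp [-2.8 -0.4]
z 86.7 lid [ 636.3 -173.2] err 0.077 lid-tcp [-3.4 -2.2]
```

View pics/p_k.png

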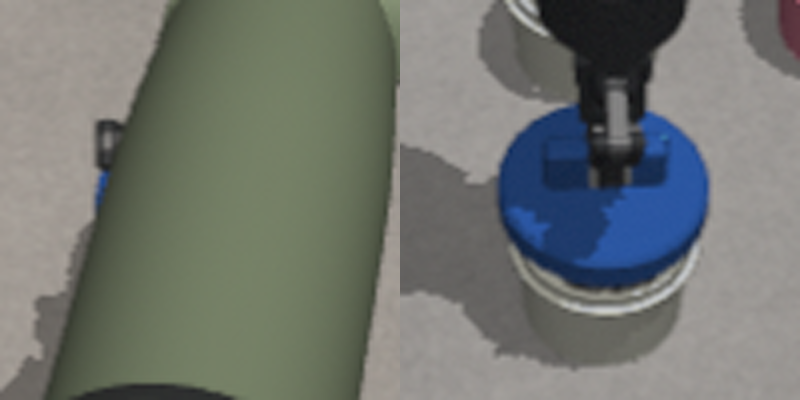

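The lid is about 4 mm towards +y of the tub centre. I'll shift it and lower.

Request:
play_rows(
  increments=[1,-4,-3,0,0,0,0,-4,0,0,0,0,0,0,0],
)

```text
t: 21.1
tool_pos: [0.6419, -0.176, 0.1075]
tcp_rot: [0.006, 0.062, 0.998, 0.002]
ft_force: [0.5, -0.3, -1.1]
opening: 0.015
```

```bash
python3 st.py; python3 lidfit.py 28.9
```

```text
t 21.1 pos [ 641.9 -176.   107.5] yaw 172.9 tilt [0.0058 0.002 ] F [ 0.5 -0.3 -1.1] M [-0.05 -0.02 -0.02] open 15.0 j [-0.38  0.62 -0.04  0.9   0.01 -0.26]
z 75.6 lid [ 640.7 -172.1] err 0.069 lid-tcp [-1.1  3.9]
z 78.6 lid [ 639.9 -174.5] err 0.075 lid-tcp [-2.   1.5]
z 81.6 lid [ 639.2 -176.6] err 0.081 lid-tcp [-2.7 -0.6]
```

Request:
play_rows(
  increments=[-1,0,-4,0,0,0,0,-3,0,0,0,0,-2,0,0],
)

```text
t: 21.52
tool_pos: [0.641, -0.1761, 0.0984]
tcp_rot: [0.006, 0.062, 0.998, 0.002]
ft_force: [-1.0, 0.2, -1.8]
opening: 0.0146
```

Request:
play_rows(
  increments=[0,0,-3,0,0,0,0,-2,0,0],
)

```text
t: 21.78
tool_pos: [0.641, -0.1765, 0.0932]
tcp_rot: [0.006, 0.062, 0.998, 0.001]
ft_force: [-0.6, -0.7, 1.9]
opening: 0.0151
```

```bash
python3 st.py
```

```text
t 21.77 pos [ 641.  -176.5   93.2] yaw 172.9 tilt [0.006  0.0013] F [-0.6 -0.7  1.9] M [-0.37  0.28  0.07] open 15.1 j [-0.38  0.64 -0.06  0.87  0.01 -0.26]
```

It passed the rim (underside about 64 mm), so this is the fitting lid. Pressing on.

Request:
play_rows(
  increments=[0,0,-3,0,0,0,0,-3,0,0],
)

```text
t: 22.02
tool_pos: [0.6416, -0.1772, 0.089]
tcp_rot: [0.007, 0.062, 0.998, 0.001]
ft_force: [-1.8, 0.5, 6.6]
opening: 0.0152
```

```bash
python3 st.py
```

```text
t 22.02 pos [ 641.6 -177.2   89. ] yaw 172.9 tilt [0.007  0.0006] F [-1.8  0.5  6.6] M [ 0.07  0.79 -0.01] open 15.2 j [-0.38  0.64 -0.06  0.85  0.01 -0.26]
```

Request:
play_rows(
  increments=[0,0,-3,0,0,0,0,-3,0,0],
)

```text
t: 22.28
tool_pos: [0.6411, -0.1772, 0.0841]
tcp_rot: [0.007, 0.062, 0.998, 0.001]
ft_force: [-6.2, 2.1, 19.1]
opening: 0.0147
```

```bash
python3 st.py
```

```text
t 22.27 pos [ 641.1 -177.2   84.1] yaw 172.9 tilt [0.0068 0.0005] F [-6.2  2.1 19.1] M [0.36 1.04 0.  ] open 14.7 j [-0.38  0.64 -0.07  0.84  0.01 -0.26]
```

Request:
play_rows(
  increments=[0,0,-3,0,0,0,0,-3,0,0],
)

```text
t: 22.52
tool_pos: [0.6413, -0.1772, 0.0841]
tcp_rot: [0.008, 0.062, 0.998, 0.0]
ft_force: [-10.3, 1.9, 21.0]
opening: 0.015
```

```bash
python3 st.py; python3 lidfit.py 28.9; python3 pic.py l .6375 -.175 .06
```

```text
t 22.52 pos [ 641.3 -177.2   84.1] yaw 172.9 tilt [0.0081 0.0001] F [-10.3   1.9  21. ] M [ 0.48  1.87 -0.02] open 15.0 j [-0.38  0.64 -0.07  0.84  0.01 -0.26]
z 52.2 lid [ 639.3 -173.9] err 0.07 lid-tcp [-2.   3.3]
z 55.2 lid [ 639.4 -175.5] err 0.074 lid-tcp [-2.   1.7]
z 58.2 lid [ 639.1 -177.6] err 0.08 lid-tcp [-2.3 -0.4]
```

View pics/p_l.png

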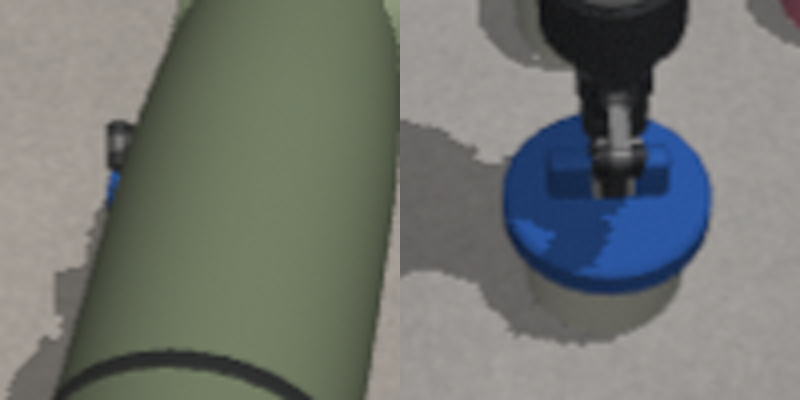

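It bottoms at 55 mm with 21 N. I'll relax, open, and lift clear.

Request:
play_rows(
  increments=[0,0,0,0,0,0,0,0,0,0.3,0,0,0,0,0.6,0,0,0,0,1,0,0,0,0,1,0,0,0,0,1,0,0,10,0,1,0,0,30,0,1,0,0,45,0,1,0,0,45,0,1,-30,40,0,0,1,-30,45,0,0,1,-30,45,0,0,1,-30,45,0,0,1,-30,45,0,0,1,-30,45,0,0,1,0,0,0,0,1],
)

```text
t: 24.8
tool_pos: [0.4585, 0.094, 0.226]
tcp_rot: [0.016, 0.063, 0.998, 0.001]
ft_force: [0.7, 0.1, -0.3]
opening: 0.0855
```

```bash
python3 st.py
cat > chk.py <<'E'
from h import *
T=[]
for n in("top","side"):
    im=imaging.camera(n); cv2.imwrite(f"pics/{n}_end.png",im[:,:,::-1])
    h=cv2.cvtColor(im,cv2.COLOR_RGB2HSV); m=cv2.inRange(h,(100,130,30),(125,255,255))
    k,l,st,ce=cv2.connectedComponentsWithStats(m)
    for nm,xy,zs,yaw in(("closed",(.638,-.175),(.05,.055,.06,.07),-.126),("spare",(.461,-.135),(0,.004),-.57)):
        u=proj(n,[[*xy,zs[0]+.02]])[0]; i=1+np.argmin(np.linalg.norm(ce[1:]-u,axis=1)+1e3*(st[1:,4]<300))
        for z in zs:
            x,e=fit({n:l==i},"lid",xy,z,yaw); print(n,nm,z,x[:2].round(4),np.degrees(x[2]).round(1),round(e,3))
    u,v=np.int32(proj(n,[[.6,-.14,.05]])[0]); T.append(cv2.resize(im[v-75:v+75,u-75:u+75,::-1],(400,400),interpolation=cv2.INTER_CUBIC))
cv2.imwrite("pics/end_crop.png",np.hstack(T))
E
python3 chk.py
```

```text
t 24.8 pos [458.5  94.  226. ] yaw 172.8 tilt [0.0158 0.0009] F [ 0.7  0.1 -0.3] M [-0.01 -0.04 -0.02] open 85.5 j [ 0.05  0.15 -0.43  0.95 -0.    0.17]
top closed 0.05 [ 0.6399 -0.1763] -15.4 0.059
top closed 0.055 [ 0.6389 -0.1761] -8.6 0.067
top closed 0.06 [ 0.6382 -0.175 ] -6.3 0.075
top closed 0.07 [ 0.6354 -0.1735] 8.1 0.09
top spare 0 [ 0.4603 -0.1339] -22.2 0.047
top spare 0.004 [ 0.4602 -0.1338] -31.4 0.053
side closed 0.05 [ 0.6399 -0.1711] -10.7 0.071
side closed 0.055 [ 0.6389 -0.1752] -4.2 0.08
side closed 0.06 [ 0.6384 -0.1782] -0.6 0.089
side closed 0.07 [ 0.6374 -0.1852] -0.1 0.108
side spare 0 [ 0.4616 -0.133 ] -39.5 0.079
side spare 0.004 [ 0.4607 -0.1365] -25.6 0.086
```

View pics/end_crop.png

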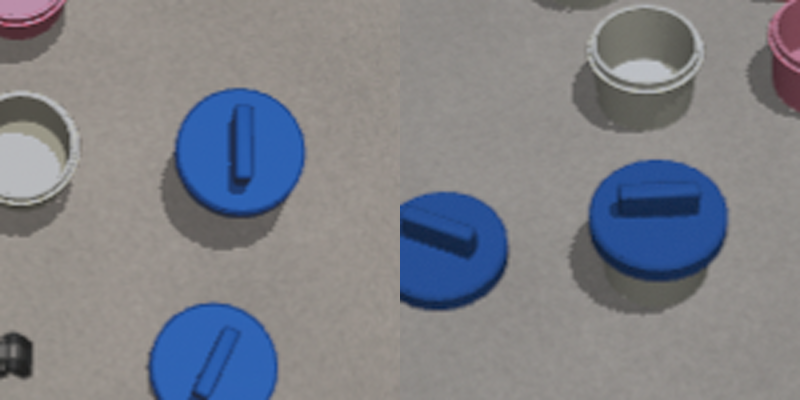

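View pics/top_end.png

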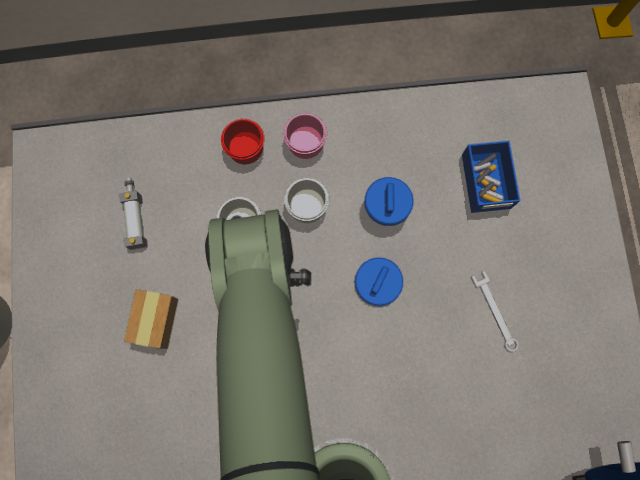

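View pics/side_end.png

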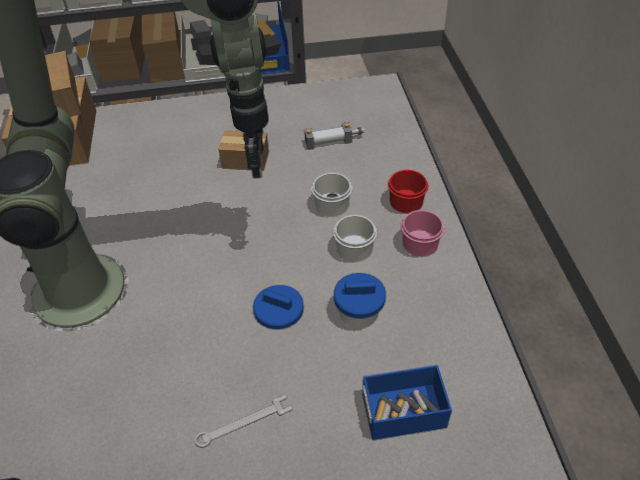

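Both cameras put the lid at the same place for an underside height of 55 mm: top (638.9, -176.1), side (638.9, -175.2). At 70 mm they would disagree by about 12 mm. The spare lid lies flat and nothing else has moved, so I'll hand in.

Run:
```python
from bench import robot
print(robot.sign_off())
```

```text
the job is handed in; nothing more can be done
None
```

The white tub with three bearings, at about (0.638, -0.175), is closed with the fitting blue lid, pressed fully home. I handed the job in at about 25 s of the 61 s.

- **Wrong lid:** the nearer lid stopped on the rim with its underside at 70 mm. It did so at two positions, under about 18 N. I put it back flat, top up, near where it came from, at about (0.461, -0.134).
- **Right lid:** the other lid passed the rim and came to a hard stop at 55.2 mm under about 20 N.
- **Last checks:** both cameras agree within 1 mm on the closed lid's position, taking its underside at 55 mm. The spare lid looks flat, and the other two tubs are open. The other things on the counter look unmoved in the pictures, and the gripper is open and touching nothing.
- **Small disagreements:** the two cameras differed by about 2 mm on the tub's position, which is within the calibration error. The tool tilted by up to 2.5° after fast moves, but was within about 1° during the final press. I did not measure the final height apart from the arm and camera readings.

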